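Park the glue applicator in its tube

ROBOT

A 6-joint arm with a two-finger parallel gripper is mounted at the origin on the work surface. World frame = base frame: x ahead of the robot, y to its left, z up, the work surface at z = 0. Lengths are in mm, angles in rad, forces in N, time in s.
With the tool pointing down it reaches from about 275 to 825 mm from the base axis. Payload 5.2 kg.
Tool frame: the origin (TCP) lies at the very end of the fingers, on their centre line; the grasp point (between the pads) lies 19 mm behind it; z points along the fingers, y is the line along which they close (so a half turn about z gives the same grasp; the last joint's range is limited). The gripper opens to 93 mm and grips with 3 to 60 N. Pads are 15 mm wide; open, the fingers measure 128 mm over their backs; the gripper's body (75 mm by 188 mm) begins 65 mm behind the grasp point.
Start: joints at [1.021, 0.259, 1.535, -0, 1.348, -0.203], TCP at [186.918, 517.268, 218.653] pointing down, gripper open.
Joint ranges: [-3.14, 3.14], [-0.91, 2.08], [0.19, 2.58], [-1.22, 4.36], [0.22, 2.71], [-3.12, 3.12]. Speed limits (rad/s): [2.57, 2.57, 3.14, 3.14, 3.14, 3.14].

INTERFACE

Orientations are given as a rotation vector (axis times angle).
In Python, from bench import manip gives the robot as it stands. The module is installed in compiled form; this text tells all that it offers. Calls block until the motion is done:
- manip.movep(position, orientation): joint-space move of the TCP to a pose.
- manip.line_to(position, rot=None, max_speed=150, stop_force=None): straight line of the TCP; rot=None keeps the orientation; max_speed is the mean speed in mm/s. With stop_force (N) it stops when the force on the tool has changed by that much, and returns True; else False.
- manip.set_joints(angles): joint-space move.
- manip.open_gripper() and manip.clamp(effort=None): open the fingers fully, or close them until they stop; effort is the grip in N (None keeps the last).
- manip.hold(seconds).
- manip.ik(position, orientation): joint angles nearest the present ones, or None.
- manip.sense(): the state.
- manip.read_camera(name): name is "side" or "top" or "wrist"; returns a dict with "pixels" (400x640x3 uint8, blue, green, red), "mtx" (3x3 intrinsics, pixels), "k1" (the pictures are not rectified: a ray, as slopes to the right and down, at radius r is drawn at 1 + k1 r^2 times it, then the intrinsics apply), "position" and "attitude" of the camera in the world; the wrist camera has in their place "mount" (4x4, takes a point from camera to tool coordinates, whose origin is the TCP and whose axes are the flange's). Camera axes: x right, y down, z forward; pixel columns grow to the right and rows downward; lengths in mm; the calibration is good to about 2 mm. A picture is of the moment at which its call begins: read the wrist's pose just before it. There is no depth.
A pose or a line that the arm cannot do raises manip.MotionError and nothing moves.
- manip.close_job(): hands the job in; it is judged then, once.
The state is a dict: "time": time; "qpos": joint angles; "dq": joint speeds; "effort": joint torques, N m; "tcp_pos": TCP position; "tool_rot": TCP orientation; "force": force on the tool from outside, world axes, zero at the start; "moment": the same for the moment, N m; "width": finger opening in mm; "grip_force": force on a finger pad.
Only numpy, scipy, OpenCV 4.12 (cv2) and the standard library are available. Lean on these libraries where they do the work, as an engineer would, in place of code of your own. Each camera call takes 0.05 s, during which the arm holds its last target. There are 200 camera calls.

TASK

Park the slim glue applicator for the break: first pull the stopper out of the upright parking tube and put it into the open drawer, then take the applicator from its leaning rest and push its rod down into the tube, against the stiff piston inside, until its collar rests flat on the rim. Let go of everything and leave the other tools and parts where they are.

Things in the scene. Friction and masses are not known exactly. Their poses are not given: they have to be found in the camera images.
- stopper: Black plastic stopper, 62 mm long, upright in the parking tube at the start. Origin on its axis at the underside of its round flange (40 mm across, 5 mm thick), which rests on the tube's rim. z axis up along the round knob (26 mm across, 5 to 40 mm above the origin: grip here); a loose 10 mm spigot reaches 22 mm below the origin into the tube.
- applicator: Slim round glue applicator, 170 mm long, 80 g, leaning 23 degrees in the narrower of two leaning rests. Origin on its axis at the underside of its disc collar (40 mm across, 5 mm thick). z axis along the round wooden handle (18 mm across, 5 to 90 mm above the origin: grip here); the steel rod (10 mm across) goes 80 mm the other way. Draw it out along its axis.
- rest_a: Fixed leaning rest of the applicator: steel base 80 x 70 x 12 mm with an open aluminium tube (15 mm bore, 62 mm deep, 21 mm outside) that leans 0.4 rad towards the base's -x. Origin at the centre of the base's underside, z up.
- tube_mouth (a point): Centre of the parking tube's rim, 110 mm above the table; z up. The aluminium tube stands on a fixed 90 x 90 x 15 mm steel base; 20 mm outside, 14 mm bore, flared over its top 15 mm to 36 mm outside, so the mouth is a funnel about 30 mm across. The rod's 80 mm fit below the rim.
- piston (a joint): Depth in m of the stiff rubber piston inside the parking tube: at 0 its top lies 27 mm below the rim, it goes down to 0.055. It drags with about 4 N, stays where it is left, and reads about 0.053 when the applicator is fully home.
- drawer_spot (a point): On the floor of the open drawer, 60 mm behind the inside of its front and 22 mm above the table; x points into the cabinet, y along the drawer's width, z up. Inside, 79 mm free to either side, side walls 56 mm above the floor, front panel 66 mm. The cabinet (240 x 200 x 100 mm) starts 60 to 95 mm behind this point. A bar handle stands 35 mm off the front.
- cabinet_drawer0 (a joint): How far the drawer is open, in m (0 shut, 0.165 fully open).
- mandrel: Bystander: stout centring mandrel, 145 mm long, 20 mm thick rod (too thick for the tube) with a copper band and a fat turned handle 36 mm across at its end, leaning in the wider rest. Origin on its axis, 80 mm from its lower end; z axis along the handle.
- rest_b: Fixed leaning rest of the mandrel, as rest_a but with a wider tube (25 mm bore, 33 mm outside).
- driver: Bystander: loudspeaker driver, 140 mm across, 68 mm high, 1.4 kg, lying face up. Origin at the centre of its underside.
- tape: Bystander: roll of tape, 110 mm across, 24 mm high, lying flat. Origin at the centre of its underside.
- pot: Bystander: open aluminium pot, 90 mm across, 90 mm high. Origin at the centre of its underside.
There are look-alikes about, which are no part of the job. Several things have the shape of the stopper; the one meant has the colours described above. What is shaped like the part that bears tube_mouth but red is not meant.

How it is judged:
By the outcome, as a careful person would: the job done as asked, in the order asked, and still so for the second after the job is handed in, with the robot touching nothing.
It also fails if it takes over 54 s, if anything falls off the work surface, if the arm or the gripper's body presses on something with over 40 N, if the wrist force passes 120 N, or if a joint passes its speed limit or range.

## Working session

There is one attempt and no reset: what is moved stays moved. The work goes in short steps, each a Python script; the robot and the scene stay as the last script left them, time stands still between calls to the robot, and variables do not carry over. Pictures are saved under pics/ and viewed, at most 10 in all, crops included, and the job is handed in when it is done.

```bash
mkdir -p pics; cat > h.py <<'E'
import numpy as np, cv2, pickle
from scipy.spatial.transform import Rotation as R
from bench import manip as m
def shot(cam,name):
    s=m.sense(); d=m.read_camera(cam)
    if cam=="wrist":
        T=np.eye(4);T[:3,:3]=R.from_rotvec(s["tool_rot"]).as_matrix();T[:3,3]=s["tcp_pos"]
        W=T@np.array(d["mount"])
    else:
        a=np.array(d["attitude"]);W=np.eye(4)
        W[:3,:3]=a if a.shape==(3,3) else R.from_rotvec(a).as_matrix()
        W[:3,3]=d["position"]
    d["W"]=W; pickle.dump(d,open(f"pics/{name}.pkl","wb")); cv2.imwrite(f"pics/{name}.png",d["pixels"]); return d
def load(n): return pickle.load(open(f"pics/{n}.pkl","rb"))
def ray(d,px):
    K=np.array(d["mtx"],float)
    p=cv2.undistortPoints(np.array([[px]],float),K,np.array([0.,0,0,0,0]))[0,0] # slopes, distorted
    r=np.linalg.norm(p);u=r
    for _ in range(50): u=r/(1+d["k1"]*u*u)
    p=p*(u/r) if r>0 else p
    v=d["W"][:3,:3]@np.array([p[0],p[1],1]); return d["W"][:3,3],v/np.linalg.norm(v)
def onz(d,px,z): o,v=ray(d,px); return o+v*(z-o[2])/v[2]
def tri(*obs):
    A=np.zeros((3,3));b=np.zeros(3);rs=[ray(d,p) for d,p in obs]
    for o,v in rs: P=np.eye(3)-np.outer(v,v);A+=P;b+=P@o
    x=np.linalg.solve(A,b); return x,[float(np.linalg.norm(np.cross(x-o,v))) for o,v in rs]
def proj(d,X):
    W=np.linalg.inv(d["W"]);c=W[:3,:3]@np.array(X,float)+W[:3,3];s=c[:2]/c[2];s=s*(1+d["k1"]*(s@s))
    K=np.array(d["mtx"]);return K[:2,:2]@s+K[:2,2]
E
python3 - <<'E'
from h import *
for c in("side","top"):
    d=shot(c,c);print(c,d["mtx"],d["k1"],d["position"],d["attitude"],d["W"][:3,:3].round(3))
d=shot("wrist","w0");print(d["mount"]);s=m.sense();print(s)
E
```

```text
side [[520.41195674   0.         317.00493609]
 [  0.         520.41195674 199.50222166]
 [  0.           0.           1.        ]] -0.05008472478821456 [  380.17413777 -1068.08314938   732.89453362] [-2.10987959  0.2176849  -0.11566456] [[ 0.979 -0.109  0.17 ]
 [-0.202 -0.51   0.836]
 [-0.005 -0.853 -0.521]]
top [[411.44226445   0.         319.34765694]
 [  0.         411.44226445 194.33009094]
 [  0.           0.           1.        ]] 0.03578046939503809 [462.06869429 -67.81126996 951.52062726] [-2.18809542  2.12757839 -0.10126037] [[ 0.029 -0.994  0.109]
 [-0.999 -0.027  0.017]
 [-0.014 -0.109 -0.994]]
[[-1.04119201e-03 -9.66248921e-01 -2.57608110e-01  7.15341211e+01]
 [ 9.99999457e-01 -9.92546548e-04 -3.18873544e-04 -1.21321810e+00]
 [ 5.24231785e-05 -2.57608302e-01  9.66249430e-01 -1.66769096e+02]
 [ 0.00000000e+00  0.00000000e+00  0.00000000e+00  1.00000000e+00]]
{'time': 0.15, 'qpos': array([ 1.02114882e+00,  2.59159723e-01,  1.53581585e+00, -2.84288706e-05,
        1.34799853e+00, -2.02801261e-01]), 'dq': array([-1.76988084e-03, -1.64960547e-03, -4.40643951e-03,  3.55424345e-03,
        8.84442641e-04,  7.12266977e-05]), 'effort': array([ 2.03671101e-03, -4.37640488e+01, -2.84233922e+01,  7.19382777e-02,
        3.80791817e-02, -1.22878141e-04]), 'tcp_pos': array([186.73080425, 516.89068385, 218.02358229]), 'tool_rot': array([-5.42004932e-01, -3.09399484e+00,  2.03389334e-03]), 'force': array([ 0.18367101,  0.66688461, -0.02101495]), 'moment': array([ 0.03210287,  0.00170368, -0.029226  ]), 'grip_force': 0.0, 'width': 92.73306749396333}
```

View pics/top.png

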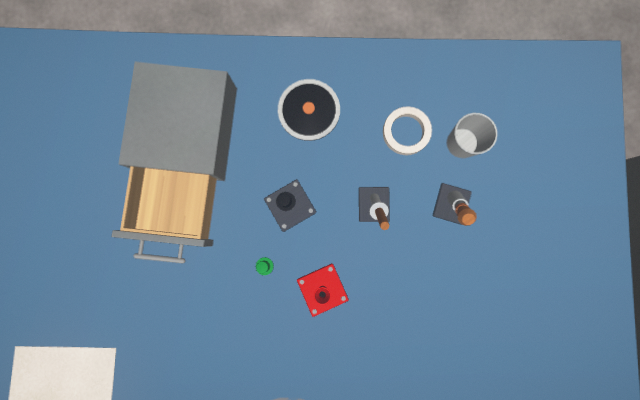

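View pics/side.png

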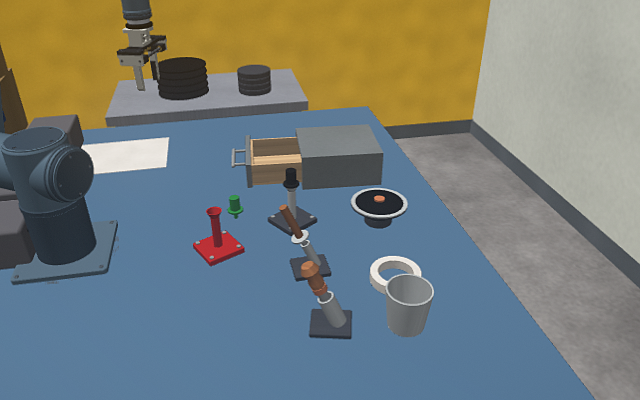

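```bash
python3 - <<'E'
from h import *
t,s=load("top"),load("side")
def c(d,x,y,w,h,W,H): return cv2.resize(d["pixels"][y:y+h,x:x+w],(W,H),interpolation=cv2.INTER_CUBIC)
# top 5x; side 5x
M=np.vstack([np.hstack([c(t,260,175,80,60,400,300),c(t,350,180,80,60,400,300)]),np.hstack([c(s,260,160,80,60,400,300),c(s,270,200,80,60,400,300)])])
cv2.imwrite("pics/m1.png",M)
print("stop",tri((t,(286,200)),(s,(291,172))))
print("handle end",tri((t,(385,227)),(s,(284,208))))
print("collar",tri((t,(379,211)),(s,(301,239))))
print("drawer z22",[onz(t,p,22) for p in((135,232),(205,237),(145,170),(213,176))])
E
```

```text
stop (array([536.83689687,  11.26250301, 145.04030476]), [0.35644427418080626, 0.3564442741808189])
handle end (array([ 490.3386889 , -180.64451427,  168.60643224]), [1.4538733444337686, 1.4538733444338219])
collar (array([ 525.08496795, -179.55024907,   85.54387498]), [0.17797244748702024, 0.17797244748690152])
drawer z22 [array([467.22078666, 359.73574781,  22.        ]), array([460.15565602, 202.2491661 ,  22.        ]), array([608.73618836, 348.07050851,  22.        ]), array([599.18742969, 192.26851698,  22.        ])]
```

View pics/m1.png

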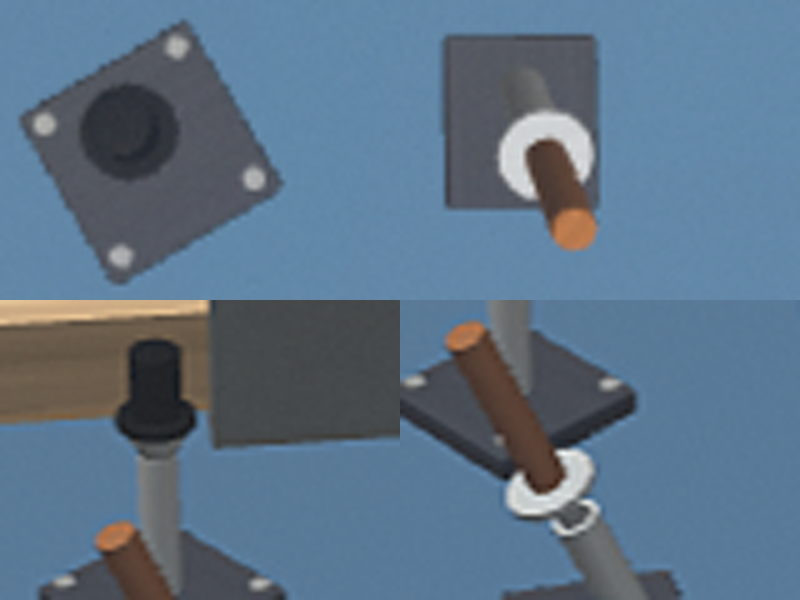

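Candidates in the top picture:
- **Stopper:** the black one on the dark-based tube (286,202) is the one meant. The green one on the table (264,266) and the red tube (322,295) are look-alikes.
- **Applicator:** the slim brown handle with the white collar (380,212) is the one meant. The fat mandrel (463,210) is a bystander.

The crop confirms both choices: black knob and flange on the grey tube, and a slim handle with a white collar in the narrow rest. Next I take close wrist views.

```bash
cat >> h.py <<'E'
def down(a): c,s=np.cos(a),np.sin(a);return R.from_matrix([[c,s,0],[s,-c,0],[0,0,-1]]).as_rotvec()
E
python3 - <<'E'
from h import *
m.movep([500,10,320],down(np.pi)); a=shot("wrist","w1"); print(m.sense()["time"],m.sense()["qpos"],a["mtx"][0,0],a["k1"])
m.movep([470,-150,320],down(np.pi)); b=shot("wrist","w2"); print(m.sense()["time"],m.sense()["qpos"])
for d in (a,b): print([proj(d,p).round() for p in((537,11,150),(490,-180,168),(525,-180,85))])
cv2.imwrite("pics/m2.png",np.hstack([x["pixels"][:, :] for x in (a,b)])[:, :])
i=np.vstack([cv2.resize(x["pixels"],(480,300)) for x in(a,b)]);cv2.imwrite("pics/m2.png",i)
E
```

```text
2.3667 [-2.01988293e-01  1.17369374e-01  1.46630768e+00  2.18101558e-04
  1.55812635e+00 -1.77393930e+00] 305.6963588098512 -0.009986583715499464
3.1083 [-5.33262219e-01  1.04268263e-01  1.48080868e+00  9.73022018e-04
  1.55663035e+00 -2.10501326e+00]
[array([322., 218.]), array([142., 181.]), array([181., 195.])]
[array([457., 242.]), array([293., 208.]), array([299., 216.])]
```

View pics/m2.png

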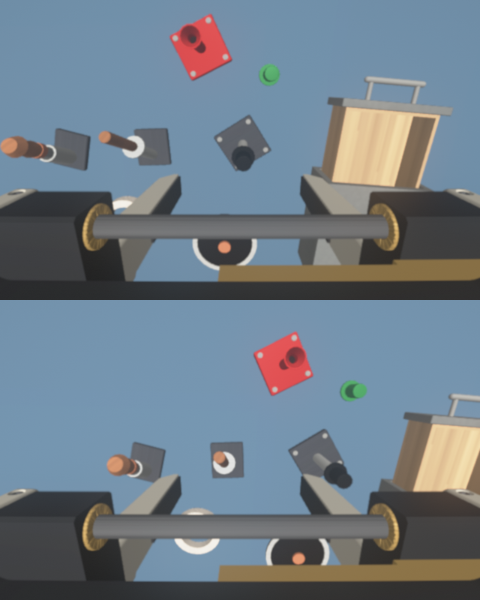

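```bash
python3 - <<'E'
from h import *
a,b=load("w1"),load("w2")
def c(d,x,y): return cv2.resize(d["pixels"][y:y+60,x:x+80],(400,300),interpolation=cv2.INTER_CUBIC)
cv2.imwrite("pics/m3.png",np.vstack([np.hstack([c(a,285,180),c(b,410,200)]),np.hstack([c(a,120,165),c(b,260,190)])]))
E
```

```text
(no output)
```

View pics/m3.png

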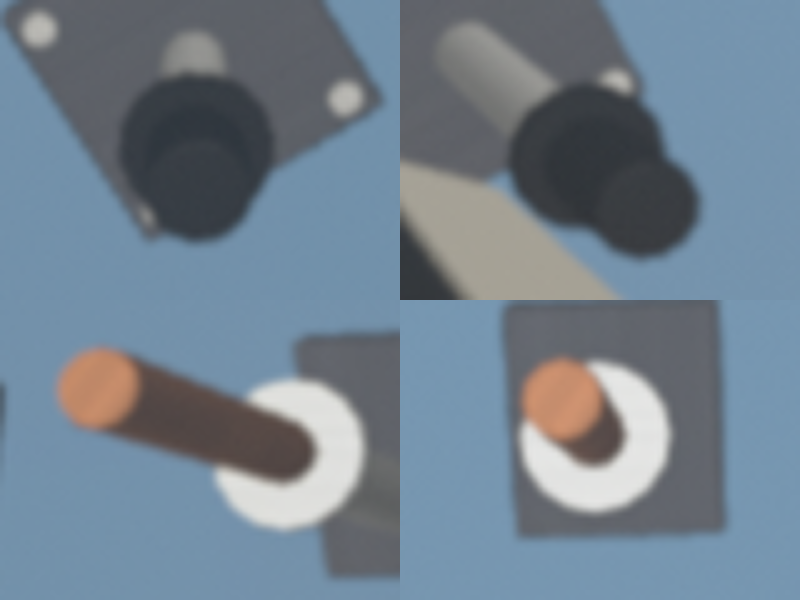

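```bash
python3 - <<'E'
from h import *
a,b,t,s=[load(n) for n in("w1","w2","top","side")]
f=lambda x0,y0,u,v:(x0+(u+.5)/5-.5,y0+(v+.5)/5-.5)
top=[(a,f(285,180,199,190)),(b,f(410,200,249,208))]
fl=[(a,f(285,180,197,149)),(b,f(410,200,187,155))]
fl2=fl+[(t,f(260,175,129,132)),(s,f(260,160,156,117))]
end=[(a,f(120,165,98,89)),(b,f(260,190,162,100))]
end2=end+[(t,f(350,180,174,229)),(s,f(270,200,67,38))]
co=[(a,f(120,165,290,154)),(b,f(260,190,195,136))]
co2=co+[(t,f(350,180,147,156)),(s,f(270,200,150,182))]
for n,o in(("top",top),("top+side",top+[(s,f(260,160,155,48))]),("fl",fl),("fl2",fl2),("end",end),("end2",end2),("co",co),("co2",co2)):
    x,e=tri(*o);print(n,x.round(1),np.round(e,1))
x=[tri(*o)[0] for o in(end2,co2)];d=x[0]-x[1];print(np.linalg.norm(d),d/np.linalg.norm(d))
# drawer from top picture: front panel top edge z=88 ends
for p in((113,233),(212,239),(213,244),(113,239)): print(onz(t,p,88).round())
E
```

```text
top [536.   14.1 150. ] [0. 0.]
top+side [535.9  13.9 151. ] [0.2 0.3 0.4]
fl [536.5  14.1 113.3] [0.3 0.3]
fl2 [536.7  14.7 113.1] [0.7 0.5 1.6 1.2]
end [ 490.2 -180.7  172.3] [0. 0.]
end2 [ 490.6 -180.4  171. ] [1.  0.5 1.8 0.8]
co [ 523.2 -179.7   93.9] [0. 0.]
co2 [ 523.4 -179.3   93.7] [0.5 0.4 1.5 1. ]
83.99044258535248 [-0.39055537 -0.01331144  0.92048319]
[464. 375.  88.]
[457. 168.  88.]
[446. 166.  88.]
[451. 374.  88.]
```

The views agree to about 1 mm: stopper axis at (536, 14), flange top at about 113, knob top at 150. The applicator leans 23°. Now I pull the stopper.

```bash
python3 - <<'E'
from h import *
D=down(np.pi)
m.movep([536,14,180],D); m.line_to([536,14,118.5],max_speed=100,stop_force=8)
print(m.sense()["tcp_pos"]);m.clamp(25);s=m.sense();print(s["width"],s["grip_force"],s["force"])
m.line_to([536,14,210],max_speed=120);s=m.sense();print(s["time"],s["width"],s["force"])
m.movep([518,278,170],down(np.pi-.045))
d=shot("wrist","w3");s=m.sense();print(s["time"],s["width"],s["tcp_pos"],s["qpos"])
t=shot("top","t3")
cv2.imwrite("pics/m4.png",np.hstack([cv2.resize(d["pixels"],(480,300)),cv2.resize(t["pixels"][150:270,90:218],(320,300))]))
E
```

```text
[536.53247377  13.55222915 119.16940618]
25.402321205798568 25.00004142522812 [ 0.9701107   1.06679828 -0.06969386]
6.75 25.491918542007582 [-0.25679006 -0.93973032 -0.97827602]
7.8417 25.39138934277366 [518.61066209 276.72563738 170.06473012] [ 3.00909217e-01  3.61158742e-01  1.51305812e+00 -6.24700072e-04
  1.26728387e+00 -1.22349042e+00]
```

View pics/m4.png

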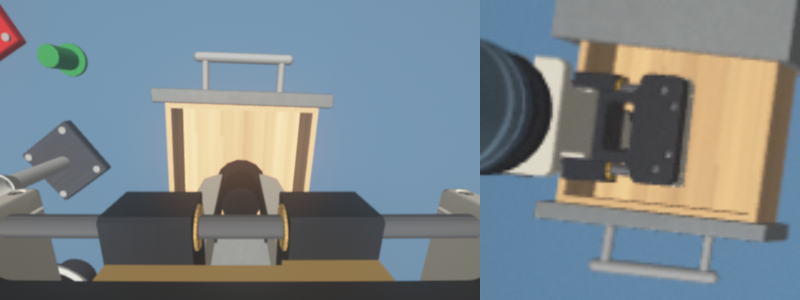

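The wrist view shows the stopper held at about (241,190), centred between the drawer walls (184 to 301). I lower and release it, then go for the applicator with the tool axis along its handle.

```bash
python3 - <<'E'
from h import *
m.line_to([518,278,54],max_speed=110,stop_force=4); print(m.sense()["tcp_pos"])
m.open_gripper(); m.line_to([518,278,170],max_speed=150)
ax=np.array([-.3905,-.0133,.9205]);ax/=np.linalg.norm(ax);C=np.array([523.3,-179.5,93.8])
z=-ax;y=np.array([0,1,0.]);y-=z*(y@z);y/=np.linalg.norm(y);rot=R.from_matrix(np.c_[np.cross(y,z),y,z])
rv=rot.as_rotvec()
P=C+ax*(52-19)   # grasp 52 above collar top
m.movep(C+ax*140,rv); d=shot("wrist","w5");t=shot("top","t5");s=m.sense();print(s["time"],s["tcp_pos"],s["qpos"],m.ik(P,rv))
cv2.imwrite("pics/m5.png",np.hstack([cv2.resize(d["pixels"],(480,300)),cv2.resize(t["pixels"][150:270,90:218],(320,300))]))
E
```

```text
[518.62546195 278.19293629  54.75530298]
12.9833 [ 469.01551229 -180.67929384  222.53612881] [-0.81827597 -0.04651242  1.94808109  0.35799995  0.99866155 -2.55171156] [-0.73927815  0.14448566  2.02157936  0.42354515  0.72625456 -2.596575  ]
```

View pics/m5.png

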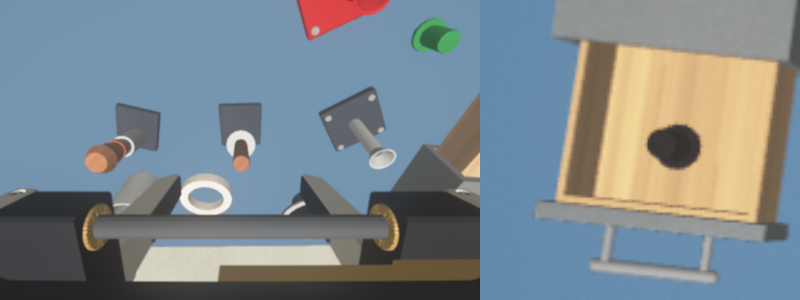

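The top picture shows the stopper inside the drawer, at about (680,147) in the montage. The tube's funnel is open at (382,157), and the applicator lies ahead of the open fingers at (240,155). Now the grasp and draw-out.

```bash
python3 - <<'E'
from h import *
d=load("w5");ax=np.array([-.3905,-.0133,.9205]);ax/=np.linalg.norm(ax);C=np.array([523.3,-179.5,93.8])
print(proj(d,C+ax*85)*.75,proj(d,C)*.75)
rv=m.sense()["tool_rot"]
print(m.line_to(C+ax*33,max_speed=90,stop_force=10),m.sense()["tcp_pos"],m.sense()["force"])
m.clamp(50);s=m.sense();print(s["width"],s["grip_force"],s["force"])
m.line_to(C+ax*133,max_speed=90);s=m.sense();print(s["time"],s["width"],s["force"])
m.movep([536,14,275],down(np.pi));s=m.sense();print(s["time"],s["width"],s["tcp_pos"],s["force"])
a=shot("side","s6");t=shot("top","t6");w=shot("wrist","w6")
c=cv2.resize(a["pixels"][110:230,250:330],(400,600),interpolation=cv2.INTER_CUBIC)
cv2.imwrite("pics/m6.png",np.hstack([c,np.vstack([cv2.resize(w["pixels"],(400,250)),np.zeros((350,400,3),np.uint8)])]))
for X in((536,14,237),(536,14,157),(536,14,110)):print((proj(a,X)-(250,110))*5)
E
```

```text
[241.02378556 163.39260573] [240.85638559 144.42047114]
False [ 510.62985017 -180.19003526  124.73799623] [-0.32018257 -0.03046997  0.2452141 ]
17.71027240595294 49.998650550842285 [-0.00933511  0.23792943  0.49631456]
16.7417 17.29492915565079 [-0.24079509  0.58943769 -0.26629281]
17.6167 17.632614436615565 [535.59741714  13.89753969 273.9100375 ] [ 0.45433532  0.59461576 -1.62258792]
[196.92082978 130.38145973]
[202.30944128 285.14597502]
[205.33111616 371.36700306]
```

View pics/m6.png

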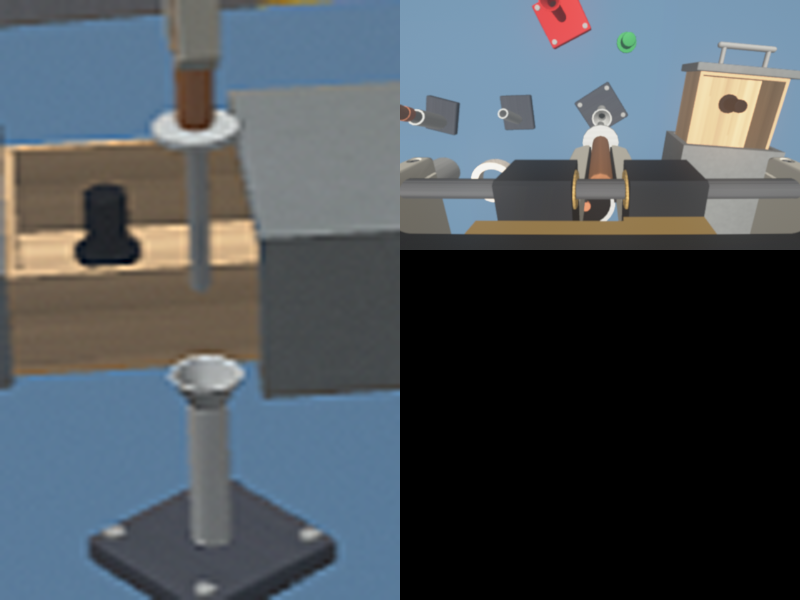

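The applicator hangs upright: collar at (196,128) and rod tip at (200,287), within 3 px of prediction. The funnel at (206,375) lies straight below the tip. Inserting now.

```bash
python3 - <<'E'
from h import *
def r(k): s=m.sense();print(k,round(s["time"],2),s["tcp_pos"].round(1),s["force"].round(1),s["moment"].round(2),round(s["width"],1))
h=m.line_to([536.5,14.1,205],max_speed=70,stop_force=12);r(h)
if not h:
    h=m.line_to([536.5,14.1,140],max_speed=40,stop_force=20);r(h)
a=shot("side","s7");t=shot("top","t7")
c=cv2.resize(a["pixels"][110:230,250:330],(400,600),interpolation=cv2.INTER_CUBIC)
cv2.imwrite("pics/m7.png",c)
E
```

```text
False 18.92 [536.9  14.1 205.5] [ 0.5 -0.3 -1. ] [ 0.11 -0.03 -0.02] 17.7
True 20.21 [536.8  14.2 147.7] [0.3 0.2 4.5] [0.12 0.13 0.03] 16.9
```

View pics/m7.png

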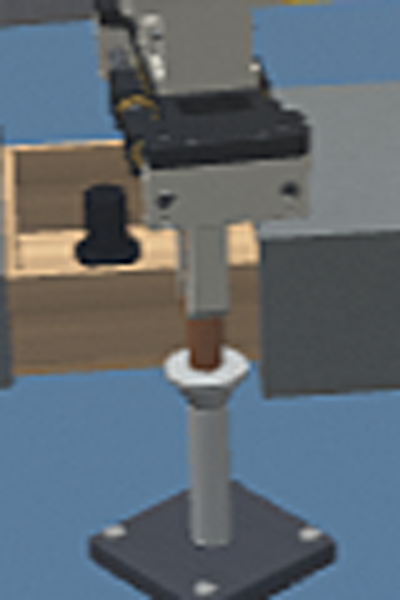

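The collar sits on the rim at about (207,370), and the TCP stopped at 147.7 where I expected about 148. I press once more to confirm seating, release, back off and check.

```bash
python3 - <<'E'
from h import *
h=m.line_to([536.8,14.2,144],max_speed=20,stop_force=20);s=m.sense();print(h,s["tcp_pos"],s["force"])
m.open_gripper(); m.line_to([536.8,14.2,260],max_speed=110); m.hold(.5)
a=shot("side","s8");t=shot("top","t8");w=shot("wrist","w8");s=m.sense();print(s["time"],s["width"],s["force"])
c=cv2.resize(a["pixels"][150:270,240:340],(500,600),interpolation=cv2.INTER_CUBIC)
cv2.imwrite("pics/m8.png",np.hstack([c,np.vstack([cv2.resize(w["pixels"],(300,188)),cv2.resize(t["pixels"],(300,188)),np.zeros((224,300,3),np.uint8)])]))
for z in(200,115,110):print((proj(a,(536.5,14.2,z))-(240,150))*5)
E
```

```text
True [536.82294844  14.2111068  147.71980131] [-2.50693675 -0.15116219  5.715806  ]
23.6 92.98972164562015 [0.38895143 0.53030453 0.4545921 ]
[250.4468676    2.96827108]
[255.97302307 162.04545668]
[256.28753685 171.05831549]
```

View pics/m8.png

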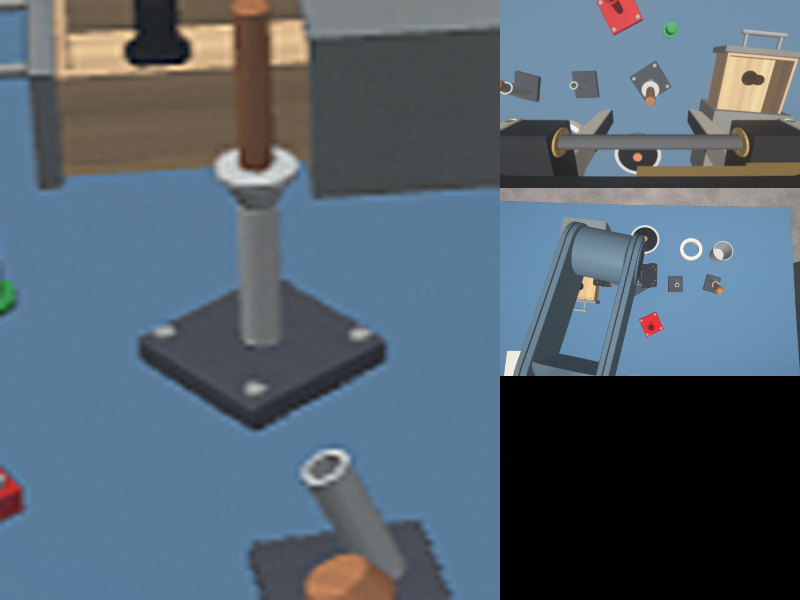

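The applicator stands upright with its collar on the rim at about (256,166), its top at (250,7), both within about 1 camera pixel of prediction. The stopper is in the drawer and the other things are where they were.

```bash
python3 -c "
from bench import manip as m
print(m.close_job())"
```

```text
the job is handed in; nothing more can be done
None
```

The job is handed in at about 24 s of the 54 s allowed: the stopper is in the drawer, the applicator is pushed home with its collar on the tube's rim, and the gripper is open and clear; I saw nothing else moved.

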